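# Show the glass calibration plate to the label camera

### The arm

A 6-joint arm with a two-finger parallel gripper is mounted at the origin on the work surface. World frame = base frame: x ahead of the robot, y to its left, z up, the work surface at z = 0. Lengths are in mm, angles in rad, forces in N, time in s.
With the tool pointing down it reaches from about 350 to 775 mm from the base axis. Payload 7.3 kg.
Tool frame: the origin (TCP) lies on the front face of the gripper's body, between the roots of the fingers; the fingertips stand 66 mm ahead of it and the grasp point (between the pads) lies 47 mm ahead of it (bot.tcp_to_grasp is the z of the grasp point in the tool frame, in mm); z points along the fingers, y is the direction in which the jaws open and shut (so a half turn about z gives the same grasp; the last joint's range is limited). The gripper opens to 92 mm and grips with 3 to 60 N. Pads are 19 mm wide; open, the fingers measure 130 mm over their backs; the gripper's body (75 mm by 190 mm) begins 47 mm behind the grasp point.
Start: joints at [1.17, 0.342, 1.524, -0, 1.275, -0.146], TCP at [132.309, 508.068, 292.241] pointing down, gripper open.
Joint ranges: [-2.53, 2.53], [-0.77, 2.02], [0.04, 2.7], [-1, 4.14], [0.28, 2.66], [-3.11, 3.11]. Speed limits (rad/s): [2.57, 2.57, 3.14, 3.14, 3.14, 3.14].

### API

Orientations are given as [roll, pitch, yaw] about the fixed x, y, z axes, in that order (R = Rz(yaw) Ry(pitch) Rx(roll)).
In Python, from plant import bot gives the robot as it stands.
- The arm moves only by the tool carry_out, never from a script. Its argument "deltas" is a list that holds one entry, the list of rows, each a list of 4 numbers: the shift along the tool's x, y, z in mm, then the turn about the tool's z in units of 5 degrees (1.0 is 5 degrees). A call has 1 to 20 rows; each row is the pose to reach, as a shift and turn from the pose commanded when the call began, along the tool's axes at that moment; what a row does not reach only later rows make up. A row lasts 1/10 s, in which the tool goes at most 50 mm and 8.59 degrees, less where a joint would pass 70% of its speed; a pose out of reach is approached as far as the arm can. A call with a gripper value outside its range is refused whole. "fingers" is the finger opening in mm, from 0 to 91.8, set as the call begins (left out, the last holds). The fingers move at their own pace and stop on an object; the grip force is fixed at half the most. Time passes only in rows, so rows that repeat a pose let the fingers close. It gives the time, the measured TCP pose, the force and the opening at its end, in the units of the state.
- bot.get_obs(): the state, without advancing time (a new reading comes with each control period).
- bot.capture(name): name is "scene" or "side" or "wrist"; returns (picture, depth): 384x512x3 uint8, blue, green, red; 384x512 float32, mm along the optical axis (not along the pixel's ray), 0 where there is no reading.
- bot.camera_model(name): a dict with "K" (3x3 intrinsics, pixels), "camera_from_world" (4x4, takes a point from world to camera coordinates). Camera axes: x right, y down, z forward; pixel columns grow to the right and rows downward; lengths in mm; the calibration is good to about 2 mm. A picture is of the moment at which its call begins: read the wrist's pose just before it. camera_model takes no time and is no camera call; for the wrist camera it gives the pose at the moment of the call.
- bot.close_job(): hands the job in, once; it reports no verdict.
The state is a dict: "time": time; "joint_positions": joint angles; "dq": joint speeds; "tau": joint torques, N m; "tool_pos": TCP position; "tcp_rot": TCP orientation; "contact_force": force on the tool from outside, world axes, zero at the start; "moment": the same for the moment, N m; "grip_width": finger opening in mm.
Only numpy, scipy, OpenCV 4.12 (cv2) and the standard library are available. Lean on these libraries where they do the work, as an engineer would, in place of code of your own. Each camera call takes 0.05 s, during which the arm holds its last target. There are 200 camera calls.

### The job

Take the clear glass calibration plate (the one with a frosted, labelled end and a small notch in one corner of that end) out of the grooved stand and hold it in the air about 15 cm straight in front of the label camera's lens, centred in its view, label side up (anywhere between level and squarely facing the lens) and the right way up for the camera: long edges across the picture, frosted end on the right of the picture and the notch at the far right corner. Leave the two coloured filters standing in their grooves, leave the loupe and the steel block alone and do not touch the camera. Finish while still holding the plate there, steady in the gripper.

Things in the scene. Friction and masses are not known exactly. Their poses are not given: they have to be found in the camera images.
- plate: clear glass plate, 60 long x 40 high x 6 mm thick, about 36 g, standing on a long edge in one of the stand's grooves. Origin at its centre. +x: straight out of the label face (frosting, bar-code label, dot grid); +y: along the length to the frosted end; +z: to the top edge as it stands. Last 18 mm at +y frosted. Its flat short end edges, 60 mm apart, are free to grip, also with a tilted gripper
- frosted_end (a point): the middle of the plate's frosted short edge, 30 mm from the plate's origin along its +y
- notch (a point): middle of the corner notch, a square 8 x 8 mm cut-out right through the plate at its +y +z corner: 26 mm along +y, 16 mm along +z from the plate's origin. Looking at the label face with the notch on top, frosted end and notch are at the right
- rack: fixed wooden stand, block 136 (its x) x 36 (its y) x 35 mm high, origin at the centre of its underside, +x within about 100 degrees of facing the robot. Three open-ended grooves along y at x = -45, 0, +45 mm, 7.6 mm wide, floor 20 mm above the table. Plates stand in them with length along y, 12 mm out at each end, label face to +x, centre 40 and top 60 mm above the table
- camera: fixed label camera: aluminium head with black lens and ring light on a 335 mm steel post, round dark foot of 116 mm diameter. Origin at the centre of the foot's underside; the lens looks to the camera's -x (roughly towards the robot), 55 degrees below level. In its picture, right is the camera's +y and the far side (top of the picture) its -x, the robot's side
- lens (a point): centre of the lens front, 94 mm in front of the post (camera's -x) and 243 mm above the table
- view (a point): the point on the lens's line of sight 150 mm from the lens where the plate's centre belongs: 180 mm in front of the post (camera's -x) and 120 mm above the table; nothing solid is there
- amber: amber glass filter plate, 60 x 40 x 6 mm, no frosting and no notch, standing in another groove; origin at its centre, length along y, z up; leave it standing
- green: green glass filter plate, 60 x 40 x 6 mm, no frosting and no notch, standing in another groove; origin at its centre, length along y, z up; leave it standing
- test_block: round steel hardness reference block, 60 mm diameter, 15 mm high, lying on the table beyond the stand; origin at the centre of its underside; leave it alone
- loupe: black standing loupe, 44 mm diameter, 40 mm high, on the table to the right; origin at the centre of its underside; leave it alone
Things that resemble listed ones, but are neither listed nor needed, are in the scene too. Leave any blue or purple look-alike of the amber alone.

How it is judged (in metres and radians):
At the end, for the whole second after the job is handed in: Fingers hold the plate still in the air, centre within 25 mm of the point 150 mm in front of the lens, label direction within 43 deg of straight up, length within 20 deg of the camera's y, frosted end on its +y side (picture right); both filters still stand within 15 mm of their places (distance between plate and view below 0.025 m and angle between plate's own x axis and vertical below 0.75 rad and angle between the y axis of plate and the y axis of camera, either way round below 0.35 rad and y of frosted_end in the frame of view above 0 m and contact force between plate and the fingers above 1 N and height (world z) of plate above 0.08 m and linear speed of plate below 0.03 m/s and angular speed of plate below 0.3 rad/s and angle between each of amber, green's own z axis and vertical below 0.2 rad and distance of each of amber, green from where it was at the start of the episode below 0.015 m); the arm keeps its last pose, push and grip.
It fails at once if a coloured filter was pushed, pulled out or tipped (distance of any of amber, green from where it was at the start of the episode above 0.015 m or angle between any of amber, green's own z axis and vertical above 0.3 rad).
It fails at once if the loupe or the steel block was moved (distance of any of loupe, test_block from where it was at the start of the episode above 0.02 m).
It fails at once if the camera was touched (contact force between camera and anything else above 1 N).
It also fails if it takes over 38 s, if anything falls off the work surface, if the arm or the gripper's body presses on something with over 40 N, if the wrist force passes 120 N, or if a joint passes its speed limit or range.

## Working session

There is one attempt and no reset: what is moved stays moved. The work goes in short steps, Python scripts to look and compute and a tool call to move; the robot and the scene stay as the last step left them, time stands still between calls to the robot, and variables do not carry over. Pictures are saved under pics/ and viewed, about 8 in all and at most 12, crops included, and the job is handed in when it is done.

Besides the shell and the picture viewer there is one more tool, called after "Emit:" by a JSON object that holds its "method" and its "body", one argument or row to a line. carry_out: Moves the arm, as the interface text tells. Its arguments: {"type":"object","properties":{"deltas":{"type":"array","items":{"type":"array","items":{"type":"array","items":{"type":"number"}}}},"fingers":{"type":"number"}},"required":["deltas"]}

```bash
mkdir -p pics; ls
cat > h.py <<'E'
import numpy as np, cv2
from plant import bot
def cap(n):
    m=bot.camera_model(n); im,d=bot.capture(n); return im,d,m
def ray(m,u,v):
    T=np.linalg.inv(m["camera_from_world"]); d=T[:3,:3]@np.linalg.inv(m["K"])@[u,v,1.]
    return T[:3,3],d
def onz(m,u,v,z):
    o,d=ray(m,u,v); return o+d*(z-o[2])/d[2]
def pt(m,d,u,v):
    o,r=ray(m,u,v); return o+r*d[int(v),int(u)]
def proj(m,p):
    c=m["camera_from_world"]@np.append(p,1.); q=m["K"]@c[:3]; return q[:2]/q[2]
E
python3 - <<'E'
from h import *
for n in("scene","side"):
    im,d,m=cap(n); cv2.imwrite(f"pics/{n}0.png",im); np.savez(f"{n}0.npz",im=im,d=d,K=m["K"],camera_from_world=m["camera_from_world"])
    o,r=ray(m,256,192); print(n,o.round(),(r/np.linalg.norm(r)).round(2))
print(bot.get_obs())
E
```

```text
pics
scene [1116.  -17.  799.] [-0.65  0.03 -0.76]
side [ 391. -502.  764.] [ 0.25  0.62 -0.74]
{'time': 0.1, 'joint_positions': array([ 1.17000132e+00,  3.42684422e-01,  1.52488865e+00,  3.04863272e-05,
        1.27539592e+00, -1.45988863e-01]), 'dq': array([-0.00059798, -0.00118776, -0.00028297,  0.000568  ,  0.00221433,
       -0.00081924]), 'tau': array([ 2.04628821e-03, -4.32001019e+01, -2.44694853e+01,  7.18493946e-02,
        5.25889895e-02, -1.66159992e-05]), 'tool_pos': array([132.19483027, 507.81921571, 291.60957242]), 'tcp_rot': array([-3.14023519e+00, -2.29061132e-04,  2.88677746e+00]), 'contact_force': array([0.43778717, 0.74582723, 0.86206787]), 'moment': array([-0.04608649, -0.01789675,  0.00849043]), 'grip_width': 91.62404676147605}
```

View pics/scene0.png

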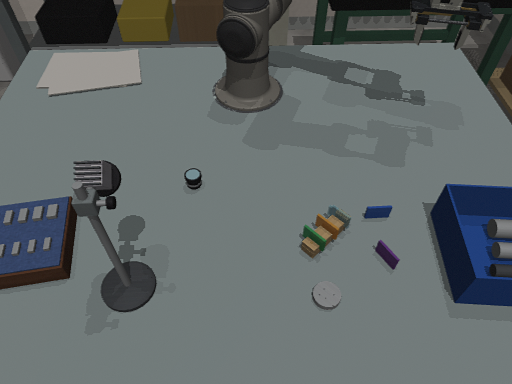

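View pics/side0.png

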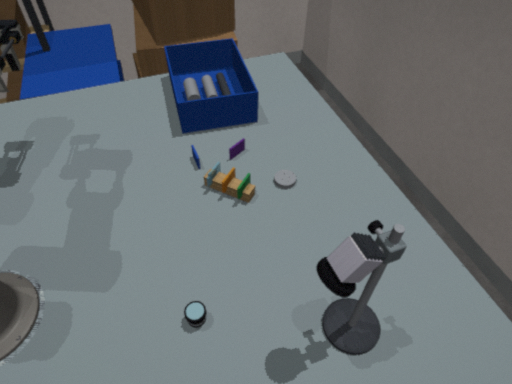

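The scene picture shows the stand at about (325,232), with the clear plate at the robot-side end (340,214), amber in the middle and green at the near end. The camera foot is at (129,286) and the loupe at (193,178). In the side view the stand is at (230,185) and the foot at (351,326). Next I'll measure these.

Run:
```python
from h import *
M={n:np.load(f"{n}0.npz") for n in("scene","side")}
a=M["scene"]["im"][195:265,285:365]; b=M["side"]["im"][150:210,195:265]
a=cv2.resize(a,(560,490),interpolation=cv2.INTER_CUBIC);
b=cv2.resize(b,(572,490),interpolation=cv2.INTER_CUBIC)
cv2.imwrite("pics/crop0.png",cv2.resize(np.hstack([a,b])[:, :],(800,346)))
for n in M:
    m=M[n]; im=m["im"]; h=cv2.cvtColor(im,cv2.COLOR_BGR2HSV)
    win={"scene":(285,195,365,265),"side":(195,150,265,210)}[n]
    for c,(lo,hi) in {"green":((45,120,40),(85,255,255)),"amber":((8,190,60),(25,255,255)),"wood":((5,60,60),(25,255,255))}.items():
        k=cv2.inRange(h,lo,hi); w=np.zeros_like(k); w[win[1]:win[3],win[0]:win[2]]=k[win[1]:win[3],win[0]:win[2]]
        v,u=np.nonzero(w); print(n,c,len(u),u.mean().round(1),v.mean().round(1), onz(m,u.mean(),v.mean(),40 if c!="wood" else 30).round(1))
    # foot: dark pixels with depth near table
    vv,uu=np.mgrid[:384,:512]; K=m["K"]; T=np.linalg.inv(m["camera_from_world"])
    P=np.stack([(uu-K[0,2])/K[0,0],(vv-K[1,2])/K[1,1],np.ones_like(uu)],-1)*m["d"][...,None]
    P=P@T[:3,:3].T+T[:3,3]
    dark=(im.max(-1)<75)&(P[...,2]>3)&(P[...,2]<30)&(P[...,0]>250)&(P[...,1]<-100)&(m["d"]>0)
    nl,lab,st,ce=cv2.connectedComponentsWithStats(dark.astype(np.uint8))
    for i in range(1,nl):
        if st[i,4]>100:
            q=P[lab==i]; hull=cv2.minEnclosingCircle(q[:,:2].astype(np.float32)); print(n,"foot?",st[i,4],hull,np.median(q[:,2]))
    # tall post/head
    sel=(P[...,2]>180)&(P[...,0]>250)&(P[...,0]<950)&(P[...,1]<-50)&(P[...,1]>-500)&(m["d"]>0)
    q=P[sel]; print(n,"head",len(q),[ (z,q[abs(q[:,2]-z)<10][:,:2].mean(0).round(),(abs(q[:,2]-z)<10).sum()) for z in(200,220,240,260,280,300,320,335)])
    # rack region heights
    s=P[win[1]:win[3],win[0]:win[2]].reshape(-1,3); s=s[(s[:,2]>28)&(s[:,2]<70)]
    print(n,"rack",cv2.minAreaRect(s[:,:2].astype(np.float32)),s.mean(0).round(1))
```

```text
scene green 199 314.0 236.7 [611.5 135.1  40. ]
scene amber 3 330.3 231.3 [598.1 174.5  40. ]
scene wood 784 322.9 233.0 [595.2 159.   30. ]
scene foot? 731 ((599.0340576171875, -493.6524658203125), 113.86761474609375) 17.01740335748252
scene foot? 1990 ((700.5744018554688, -274.5195617675781), 58.34123611450195) 17.061643560284324
scene head 2525 [(200, array([ 705., -272.]), np.int64(70)), (220, array([ 705., -273.]), np.int64(74)), (240, array([ 665., -269.]), np.int64(180)), (260, array([ 642., -259.]), np.int64(264)), (280, array([ 671., -262.]), np.int64(330)), (300, array([ 686., -264.]), np.int64(899)), (320, array([ 659., -274.]), np.int64(581)), (335, array([ 682., -275.]), np.int64(183))]
scene rack ((584.59521484375, 166.9676055908203), (61.00463104248047, 138.66497802734375), 42.63521194458008) [591.9 162.5  44.9]
side green 107 242.7 185.4 [613.7 135.8  40. ]
side amber 84 226.0 181.8 [577.4 162.5  40. ]
side wood 705 230.5 184.7 [587.7 157.6  30. ]
side foot? 2268 ((698.9839477539062, -276.41009521484375), 57.87081527709961) 16.32996634891981
side head 3812 [(200, array([ 695., -279.]), np.int64(70)), (220, array([ 695., -280.]), np.int64(65)), (240, array([ 689., -283.]), np.int64(68)), (260, array([ 617., -295.]), np.int64(338)), (280, array([ 619., -284.]), np.int64(856)), (300, array([ 660., -278.]), np.int64(1344)), (320, array([ 647., -279.]), np.int64(926)), (335, array([ 672., -277.]), np.int64(254))]
side rack ((585.3533935546875, 206.5915069580078), (113.0849380493164, 205.11524963378906), 1.1648645401000977) [585.4 167.5  42. ]
```

View pics/crop0.png

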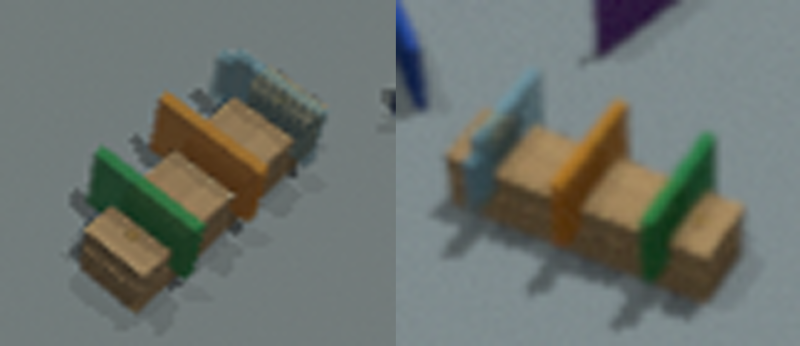

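The crop confirms that the label plate is in the robot-side groove. Its frosted end is at the upper left in the scene picture, which is the rack's +y, towards the robot and right. Next I'll locate the lens, the loupe and the wrist camera mount, and compute the first approach.

```bash
cat >> h.py <<'E'
def axes():
    from scipy.spatial.transform import Rotation as R
    o=bot.get_obs(); return o,R.from_euler("xyz",o["tcp_rot"]).as_matrix()
def delta(p,yawdeg):
    o,R=axes(); d=R.T@(np.array(p,float)-o["tool_pos"]); a=(yawdeg-np.degrees(o["tcp_rot"][2])+180)%360-180
    print("pos",o["tool_pos"].round(1),"yaw",np.degrees(o["tcp_rot"][2]).round(2),"-> delta",d.round(1),"turn",round(-a/5,2),"(deg",round(-a,1),")")
def cloud(m,d):
    vv,uu=np.mgrid[:384,:512]; K=m["K"]; T=np.linalg.inv(m["camera_from_world"])
    P=np.stack([(uu-K[0,2])/K[0,0],(vv-K[1,2])/K[1,1],np.ones_like(uu)],-1)*d[...,None]
    return P@T[:3,:3].T+T[:3,3]
E
python3 - <<'E'
from h import *
M={n:np.load(f"{n}0.npz") for n in("scene","side")}
o,R=axes(); C=np.linalg.inv(bot.camera_model("wrist")["camera_from_world"])
print("wristcam in tool",(R.T@(C[:3,3]-o["tool_pos"])).round(1),"axes\n",(R.T@C[:3,:3]).round(2))
for n,w in(("scene",(60,150,135,225)),("side",(305,215,415,305))):
    m=M[n]; P=cloud(m,m["d"]); s=np.zeros((384,512),bool); s[w[1]:w[3],w[0]:w[2]]=1
    s&=(P[...,2]>180)
    dk=s&(m["im"].max(-1)<70); br=s&~dk
    for k,t in(("dark",dk),("bright",br)):
        q=P[t]; print(n,k,t.sum(),np.percentile(q,[5,50,95],axis=0).round().tolist())
    v,u=np.nonzero(dk); print(" dark px",u.mean(),v.mean())
m=M["scene"]; P=cloud(m,m["d"])
for nm,(u,v) in dict(loupe=(193,174),block=(327,293),blue=(378,211),purple=(387,254)).items(): print(nm,P[v,u].round())
g=[]
for n in M:
    m=M[n]; P=cloud(m,m["d"]); h=cv2.cvtColor(m["im"],cv2.COLOR_BGR2HSV)
    k=(h[...,0]>45)&(h[...,0]<85)&(h[...,1]>120)&(P[...,2]>50)&(P[...,2]<66); q=P[k]; print("green top",len(q),cv2.minAreaRect(q[:,:2].astype(np.float32)))
    s=(P[...,2]>30)&(P[...,2]<38)&(abs(P[...,0]-585)<90)&(abs(P[...,1]-160)<90)&(h[...,0]>5)&(h[...,0]<25)&(h[...,1]>60); q=P[s]
    print(n,"woodtop",len(q),cv2.minAreaRect(q[:,:2].astype(np.float32)),q.mean(0).round(1), np.degrees(np.arctan2(*np.linalg.svd(q[:,:2]-q[:,:2].mean(0),full_matrices=False)[2][0][::-1])))
for y in(143,-37): delta((541,190,250),y)
E
```

```text
wristcam in tool [ 71.7  -0.2 -93.5] axes
 [[-0.   -0.96 -0.27]
 [ 1.   -0.   -0.  ]
 [ 0.   -0.27  0.96]]
scene dark 1502 [[611.0, -288.0, 247.0], [660.0, -261.0, 292.0], [713.0, -235.0, 326.0]]
scene bright 846 [[641.0, -293.0, 291.0], [673.0, -272.0, 309.0], [712.0, -249.0, 337.0]]
 dark px 97.79161118508655 188.99933422103862
side dark 1832 [[591.0, -305.0, 215.0], [650.0, -282.0, 285.0], [698.0, -242.0, 327.0]]
side bright 2013 [[608.0, -299.0, 269.0], [632.0, -284.0, 305.0], [703.0, -257.0, 335.0]]
 dark px 360.5660480349345 260.9055676855895
loupe [ 410. -150.   43.]
block [739. 149.  17.]
blue [534. 303.  27.]
purple [656. 294.  29.]
green top 97 ((616.363525390625, 133.0332489013672), (58.81239700317383, 7.391847610473633), 42.22467803955078)
scene woodtop 377 ((597.4683227539062, 158.658447265625), (56.79493713378906, 111.72688293457031), 53.034820556640625) [598.1 157.7  35.6] -47.6338487634491
green top 65 ((614.8047485351562, 131.00033569335938), (58.022674560546875, 6.495692729949951), 42.32916259765625)
side woodtop 332 ((582.5518188476562, 163.494140625), (51.447872161865234, 136.2040252685547), 46.11096954345703) [590.2 159.2  34.5] -46.69269942902027
pos [132.2 507.8 291.6] yaw 165.4 -> delta [-475.7 -204.5   41.8] turn 4.48 (deg 22.4 )
pos [132.2 507.8 291.6] yaw 165.4 -> delta [-475.7 -204.5   41.8] turn -31.52 (deg -157.6 )
```

Label-plate estimate: green is at (615,132) and the plate length runs at 42.3°, so the plate should be at about (555,199). The tool yaw for that is 132.3°. I'll move above it and check with the wrist camera.

```bash
python3 -c "
from h import *
delta((555,199,240),132.3)"
```

```text
pos [132.2 507.8 291.6] yaw 165.4 -> delta [-487.  -192.2   51.8] turn 6.62 (deg 33.1 )
```

Emit:
{"method": "carry_out", "body": {
  "deltas": [
    [[-45, -18, 5, 0.6], [-90, -36, 10, 1.2], [-135, -54, 15, 1.8], [-180, -72, 20, 2.4], [-225, -90, 25, 3], [-270, -108, 30, 3.6], [-315, -126, 35, 4.2], [-360, -144, 40, 4.8], [-405, -162, 45, 5.4], [-450, -180, 50, 6], [-480, -190, 52, 6.6], [-487, -192, 52, 6.6], [-487, -192, 52, 6.6], [-487, -192, 52, 6.6]]
  ]
}}

```text
time: 1.5
tool_pos: [554.2, 200.2, 240.0]
tcp_rot: [-3.141, -0.001, 2.312]
contact_force: [-0.7, 0.6, -0.3]
grip_width: 91.5
```

Run:
```python
from h import *
im,d,m=cap("wrist"); cv2.imwrite("pics/w1.png",im); np.savez("w1.npz",im=im,d=d,K=m["K"],camera_from_world=m["camera_from_world"])
h=cv2.cvtColor(im,cv2.COLOR_BGR2HSV); P=cloud(m,d)
for nm,lo,hi in(("green",(45,120,40),(85,255,255)),("amber",(8,150,60),(25,255,255))):
    k=(cv2.inRange(h,lo,hi)>0)&(P[...,2]>55)&(P[...,2]<65)
    q=P[k]
    if len(q)>20: print(nm,len(q),cv2.minAreaRect(q[:,:2].astype(np.float32)),q.mean(0).round(1))
delta((555,199,240),132.3); print("view px",proj(m,(555,199,60)))
```

```text
amber 465 ((585.2566528320312, 169.13365173339844), (58.50623321533203, 6.642844200134277), 42.103248596191406) [584.8 169.4  60.2]
pos [554.1 200.5 240.3] yaw 132.51 -> delta [-1.8 -0.3  0.3] turn 0.04 (deg 0.2 )
view px [253.73403387 188.09930992]
```

View pics/w1.png

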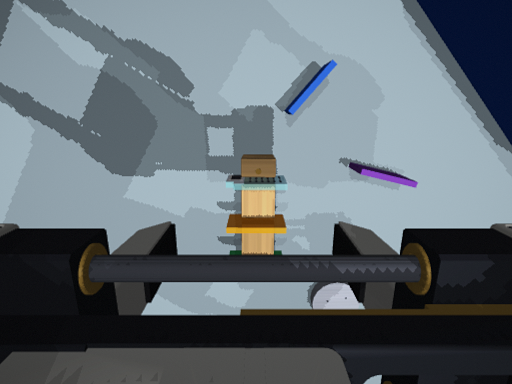

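The wrist picture shows the clear plate edge-on at (257,182), spanning u 227–287, with the dark notch and label marks at the left. Amber at v=224 measures (585.2,169.1) at 42.1°, which puts the plate at (555,202.5). I'll descend to a grasp height of about 45.

```bash
python3 -c "
from h import *
m=np.load('w1.npz')
print(onz(m,227,182.5,60).round(1),onz(m,287,182.5,60).round(1),onz(m,257,182.5,60).round(1))
delta((555,202.3,91),132.1)"
```

```text
[532.3 185.8  60. ] [574.8 224.6  60. ] [553.6 205.2  60. ]
pos [554.1 200.5 240.3] yaw 132.51 -> delta [  0.6   2.  149.3] turn 0.08 (deg 0.4 )
```

Emit:
{"method": "carry_out", "body": {
  "deltas": [
    [[1, 2, 40, 0], [1, 2, 80, 0], [1, 2, 110, 0], [1, 2, 130, 0], [1, 2, 142, 0], [1, 2, 149, 0], [1, 2, 149, 0], [1, 2, 149, 0]]
  ],
  "fingers": 91.8
}}

```text
time: 2.35
tool_pos: [556.4, 202.0, 92.3]
tcp_rot: [3.14, 0.001, 2.311]
contact_force: [-0.0, -0.4, 0.7]
grip_width: 92.0
```

Emit:
{"method": "carry_out", "body": {
  "deltas": [
    [[0, 0, 0, 0], [0, 0, 0, 0], [0, 0, 0, 0], [0, 0, 0, 0], [0, 0, 0, 0], [0, 0, 0, 0], [0, 0, 0, 0], [0, 0, 0, 0]]
  ],
  "fingers": 50
}}

```text
time: 3.15
tool_pos: [556.1, 201.6, 91.4]
tcp_rot: [3.141, 0.0, 2.311]
contact_force: [-0.9, -1.0, 2.5]
grip_width: 59.4
```

Gripped at 59.4 mm. Lift first, then check with a picture while moving.

Emit:
{"method": "carry_out", "body": {
  "deltas": [
    [[0, 0, -5, 0], [0, 0, -15, 0], [0, 0, -30, 0], [0, 0, -50, 0], [0, 0, -75, 0], [0, 0, -100, 0], [0, 0, -120, 0], [0, 0, -120, 0], [0, 0, -120, 0]]
  ]
}}

```text
time: 4.05
tool_pos: [555.9, 201.6, 211.4]
tcp_rot: [3.141, 0.0, 2.311]
contact_force: [-1.0, 1.2, -0.6]
grip_width: 59.4
```

Run:
```python
from h import *
print(bot.get_obs()["grip_width"])
delta((500,10,212),42.1);delta((500,10,212),2)
im,d,m=cap("wrist"); cv2.imwrite("pics/w2.png",im)
s=np.load("side0.npz"); im,d,m=cap("side"); cv2.imwrite("pics/s2.png",im[120:240,150:310])
```

```text
59.37646561977787
pos [555.9 201.6 211.4] yaw 132.4 -> delta [-103.8 -170.5   -0.6] turn 18.06 (deg 90.3 )
pos [555.9 201.6 211.4] yaw 132.4 -> delta [-103.8 -170.5   -0.6] turn 26.08 (deg 130.4 )
```

View pics/w2.png

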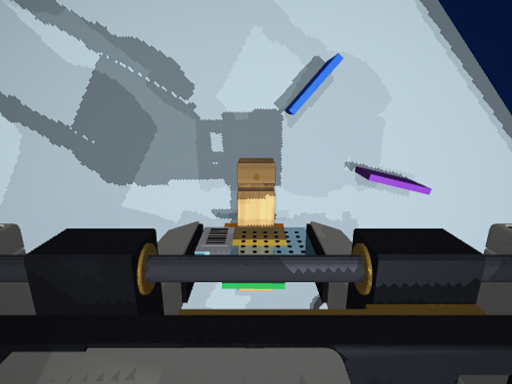

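The plate is held (u 200–320, v 228–255) with the label towards the wrist camera and the frosted end and bar-code at the left. I'll turn it and carry it to the free area around (500,10).

Emit:
{"method": "carry_out", "body": {
  "deltas": [
    [[-6, -10, 0, 1.5], [-13, -21, 0, 3], [-20, -33, 0, 4.5], [-27, -44, 0, 6], [-34, -55, 0, 7.5], [-41, -67, 0, 9], [-48, -79, 0, 10.5], [-55, -90, 0, 12], [-62, -102, 0, 13.5], [-69, -113, 0, 15], [-76, -125, 0, 16.5], [-83, -136, 0, 18], [-90, -148, 0, 19.5], [-97, -160, 0, 21], [-104, -170, 20, 22.5], [-104, -170, 40, 24], [-104, -170, 60, 25.5], [-104, -170, 80, 26], [-104, -170, 100, 26], [-104, -170, 110, 26]]
  ]
}}

```text
time: 6.15
tool_pos: [499.2, 10.3, 98.8]
tcp_rot: [-3.141, 0.004, 0.042]
contact_force: [-0.1, 0.3, -0.9]
grip_width: 60.2
```

Run:
```python
from h import *
delta((500,10,75),2)
im,d,m=cap("side"); cv2.imwrite("pics/s3.png",cv2.resize(im[110:350,180:500],(800,600)))
```

```text
pos [499.2  10.3  98.8] yaw 2.4 -> delta [ 0.9  0.4 23.8] turn 0.08 (deg 0.4 )
```

View pics/s3.png

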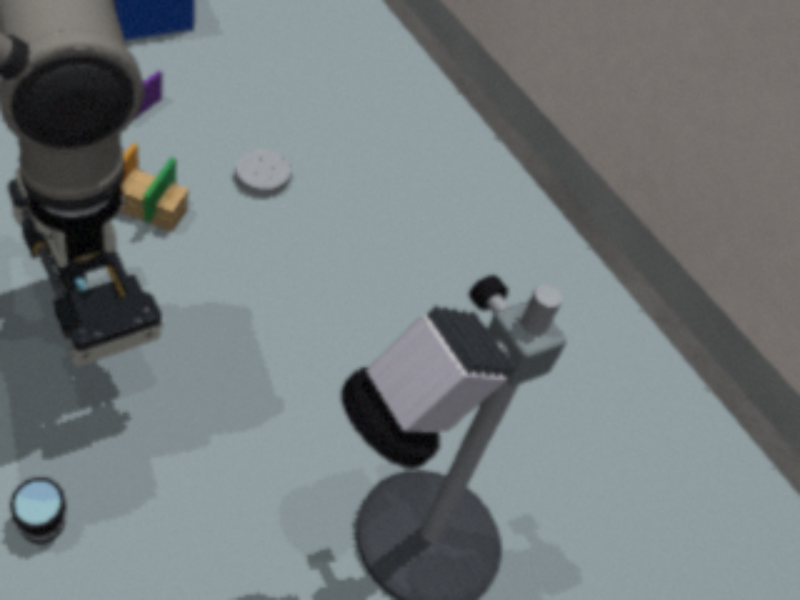

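The filters are still standing. Next I'll lower the plate onto its long edge; table contact is expected at TCP z of about 71.4.

Emit:
{"method": "carry_out", "body": {
  "deltas": [
    [[0, 0, 10, 0], [0, 0, 18, 0], [0, 0, 22, 0], [0, 0, 25, 0], [0, 0, 27, 0], [0, 0, 27.5, 0], [0, 0, 27.5, 0]]
  ]
}}

```text
time: 6.9
tool_pos: [500.7, 10.2, 73.9]
tcp_rot: [-3.142, -0.0, 0.042]
contact_force: [-0.0, 0.6, 0.2]
grip_width: 59.8
```

Emit:
{"method": "carry_out", "body": {
  "deltas": [
    [[0, 0, 0, 0], [0, 0, 0, 0], [0, 0, 0, 0], [0, 0, 0, 0], [0, 0, 0, 0], [0, 0, 0, 0]]
  ],
  "fingers": 85
}}

```text
time: 7.5
tool_pos: [500.6, 10.2, 73.7]
tcp_rot: [-3.142, -0.0, 0.042]
contact_force: [0.7, 0.1, -0.5]
grip_width: 84.8
```

Emit:
{"method": "carry_out", "body": {
  "deltas": [
    [[0, 0, -10, 0], [0, 0, -30, 0], [0, 0, -55, 0], [0, 0, -60, 0], [25, 0, -60, 0], [50, 0, -60, 0], [50, 0, -60, 0]]
  ]
}}

```text
time: 8.2
tool_pos: [553.0, 12.2, 133.9]
tcp_rot: [3.141, -0.003, 0.042]
contact_force: [0.5, 0.6, -0.4]
grip_width: 84.8
```

Run:
```python
from h import *
im,d,m=cap("side"); a=cv2.resize(im[170:270,170:290],(480,400),interpolation=cv2.INTER_CUBIC)
im,d,m=cap("wrist"); b=cv2.resize(im,(480,360)); b=np.pad(b,((0,40),(0,0),(0,0)))
cv2.imwrite("pics/s4.png",cv2.resize(np.hstack([a,b]),(800,333)))
delta((500,10,75),2)
```

```text
pos [550.1  12.4 133.2] yaw 2.41 -> delta [-50.    0.3  58.2] turn 0.08 (deg 0.4 )
```

View pics/s4.png

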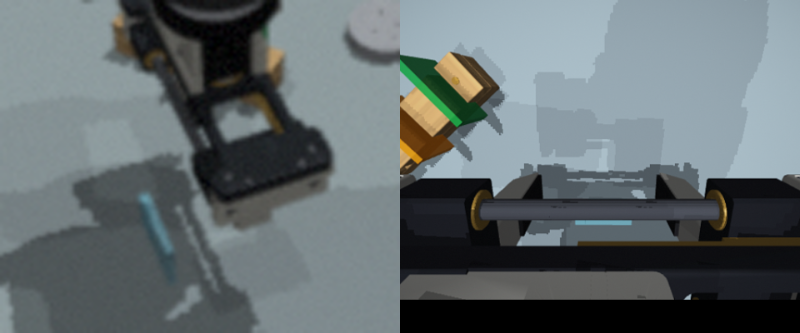

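The plate is standing free on the table, at about (155,235) in the left half. Now I'll close the fingers, lower beside the label face and push the top over towards -x so that it falls label side up.

Emit:
{"method": "carry_out", "body": {
  "deltas": [
    [[0, 0, 0, 0], [0, 0, 0, 0], [0, 0, 0, 0], [0, 0, 10, 0], [0, 0, 20, 0], [0, 0, 30, 0], [0, 0, 37, 0], [0, 0, 37, 0], [0, 0, 37, 0]]
  ],
  "fingers": 10
}}

```text
time: 9.2
tool_pos: [550.5, 12.3, 96.4]
tcp_rot: [-3.141, 0.001, 0.042]
contact_force: [0.6, 0.0, -0.0]
grip_width: 17.6
```

Emit:
{"method": "carry_out", "body": {
  "deltas": [
    [[-12, 0, 0, 0], [-24, 0, 0, 0], [-32, 0, 0, 0], [-36, 0, 0, 0], [-39, 0, 0, 0], [-42, 0, 0, 0], [-45, 0, 0, 0], [-48, 0, 0, 0], [-51, 0, 0, 0], [-54, 0, 0, 0], [-57, 0, 0, 0], [-57, 0, 0, 0], [-57, 0, 0, 0]]
  ]
}}

```text
time: 10.5
tool_pos: [493.7, 9.9, 96.8]
tcp_rot: [-3.142, -0.0, 0.042]
contact_force: [-0.3, 0.5, -0.3]
grip_width: 9.9
```

Emit:
{"method": "carry_out", "body": {
  "deltas": [
    [[0, 0, -10, 0], [0, 0, -40, 0], [0, 0, -80, 0], [0, 0, -120, 0], [-15, 0, -150, 1], [-30, 0, -160, 2.5], [-45, 0, -160, 4], [-60, 0, -160, 5.5], [-60, 0, -160, 7], [-60, 0, -160, 8.5], [-60, 0, -160, 10], [-60, 0, -160, 11.5], [-60, 0, -160, 13], [-60, 0, -160, 14.5], [-60, 0, -160, 16], [-60, 0, -160, 17.5], [-60, 0, -160, 17.5]]
  ],
  "fingers": 91.8
}}

```text
time: 12.2
tool_pos: [433.7, 7.4, 257.4]
tcp_rot: [-3.141, -0.0, -1.486]
contact_force: [0.6, -1.0, -0.2]
grip_width: 91.7
```

I turned the wrong way for the joint 6 range, so I'll turn back to yaw 180 in two calls while centring over the plate.

Emit:
{"method": "carry_out", "body": {
  "deltas": [
    [[0, -10, 5, -1.6], [1, -20, 10, -3.2], [2, -30, 15, -4.8], [3, -42, 20, -6.4], [3, -42, 27, -8], [3, -42, 27, -9.6], [3, -42, 27, -11.2], [3, -42, 27, -12.8], [3, -42, 27, -14.4], [3, -42, 27, -16], [3, -42, 27, -17.6], [3, -42, 27, -19.2], [3, -42, 27, -20.8], [3, -42, 27, -22.4], [3, -42, 27, -24], [3, -42, 27, -25.6], [3, -42, 27, -27], [3, -42, 27, -27]]
  ]
}}

```text
time: 14.0
tool_pos: [475.8, 8.0, 230.1]
tcp_rot: [3.141, -0.0, 0.875]
contact_force: [1.0, -0.3, 1.4]
grip_width: 91.7
```

Emit:
{"method": "carry_out", "body": {
  "deltas": [
    [[0, 0, 0, -1.6], [0, 0, 0, -3.2], [0, 0, 0, -4.8], [0, 0, 0, -6.4], [0, 0, 0, -8], [0, 0, 0, -9.6], [0, 0, 0, -11.2], [0, 0, 0, -12.8], [0, 0, 0, -14.4], [0, 0, 0, -16], [0, 0, 0, -17.6], [0, 0, 0, -19.2], [0, 0, 0, -20.8], [0, 0, 0, -22.4], [0, 0, 0, -24], [0, 0, 0, -25.6], [0, 0, 0, -26.2], [0, 0, 0, -26.2]]
  ]
}}

```text
time: 15.8
tool_pos: [475.8, 8.0, 230.0]
tcp_rot: [3.142, 0.0, -3.127]
contact_force: [-0.2, -0.1, -0.1]
grip_width: 91.9
```

Run:
```python
from h import *
im,d,m=cap("wrist"); cv2.imwrite("pics/w5.png",im); np.savez("w5.npz",im=im,d=d,K=m["K"],camera_from_world=m["camera_from_world"])
o=bot.get_obs(); print(o["time"],o["joint_positions"].round(2),o["tool_pos"].round(1),o["tcp_rot"].round(3))
```

```text
15.85 [-0.14  0.32  1.75  0.    1.08 -1.73] [475.8   8.  229.9] [ 3.142  0.    -3.128]
```

View pics/w5.png

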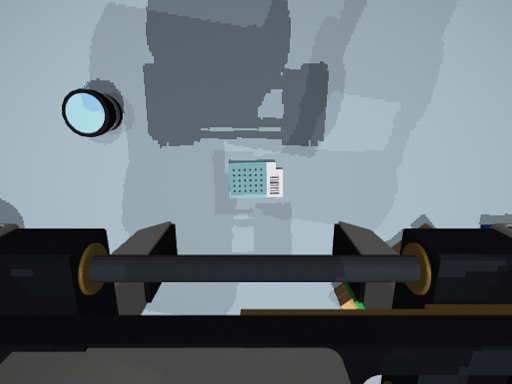

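The plate lies flat, label up, at u 229–283, v 160–198. The frosted end is to the right and the notch is at the far right corner (280,164), as required. Now I'll compute the centre and the regrasp, and refine the lens position from the ring.

Run:
```python
from h import *
m=np.load("w5.npz"); im=m["im"]; 
for uv in((229,160),(283,198),(229,198),(256,179)): print(uv,onz(m,*uv,6).round(1))
g=im[140:215,205:305].astype(int); bg=np.median(g.reshape(-1,3),0)
h=cv2.cvtColor(im,cv2.COLOR_BGR2HSV)[140:215,205:305]
k=((h[...,1]>70)&(h[...,0]>80)&(h[...,0]<100)|(im[140:215,205:305].min(-1)>205)).astype(np.uint8)
k=cv2.morphologyEx(k,cv2.MORPH_CLOSE,np.ones((7,7)));k=cv2.morphologyEx(k,cv2.MORPH_OPEN,np.ones((5,5)))
c=max(cv2.findContours(k,0,1)[0],key=cv2.contourArea)+np.array([205,140])
w=np.array([onz(m,u,v,6)[:2] for u,v in c[:,0]],np.float32); r=cv2.minAreaRect(w); print(r)
p=np.append(onz(m,256,179,6)[:2],0)
delta((p[0],p[1],70),180.8)
# lens: dark ring lowest/front: fit head axis: bright head points in both views
S=[np.load(f"{n}0.npz") for n in("scene","side")]
R=[]
for n,s,w in(("scene",S[0],(60,150,135,225)),("side",S[1],(305,215,415,305))):
    P=cloud(s,s["d"]); q=np.zeros((384,512),bool); q[w[1]:w[3],w[0]:w[2]]=1
    q&=(P[...,2]>180)&(P[...,0]<690); R.append(P[q])
Q=np.vstack(R)
f=np.array([699.8,-275.5])
for lo,hi in((0,20),(20,40),(40,60),(60,80),(80,100),(100,125)):
    t=Q[(f[0]-Q[:,0]>lo)&(f[0]-Q[:,0]<hi)]; print(lo,hi,len(t),np.percentile(t[:,1],[2,98]).round(),"mid",round(np.percentile(t[:,1],[2,98]).mean(),1))
```

```text
(229, 160) [457.9 -20.6   6. ]
(283, 198) [500.4  40.    6. ]
(229, 198) [501.2 -21.    6. ]
(256, 179) [478.8   9.2   6. ]
((478.54931640625, 8.70814323425293), (39.849205017089844, 59.62990951538086), 0.789819598197937)
pos [475.8   8.  229.9] yaw -179.23 -> delta [ -3.    1.1 159.9] turn -0.01 (deg -0.0 )
0 20 355 [-293. -234.] mid -263.4
20 40 460 [-298. -255.] mid -276.5
40 60 1046 [-299. -255.] mid -276.7
60 80 1164 [-303. -249.] mid -276.4
80 100 920 [-310. -246.] mid -277.9
100 125 334 [-303. -254.] mid -278.8
```

The plate centre is (478.6,8.9), aligned to within 0.8°. The lens axis runs along world -x to within about 2°, so the view point is about (520,-279,120). I'll regrip with the fingertips about 1.5 mm above the table.

Emit:
{"method": "carry_out", "body": {
  "deltas": [
    [[-2, 1, 45, 0], [-2, 1, 90, 0], [-2, 1, 120, 0], [-2, 1, 140, 0], [-2, 1, 152, 0], [-2, 1, 158, 0], [-2, 1, 162, 0], [-2, 1, 162.5, 0], [-2, 1, 162.5, 0]]
  ]
}}

```text
time: 16.75
tool_pos: [478.2, 9.0, 67.9]
tcp_rot: [-3.141, 0.001, -3.126]
contact_force: [0.1, 0.8, 0.8]
grip_width: 91.6
```

Emit:
{"method": "carry_out", "body": {
  "deltas": [
    [[0, 0, 0, 0], [0, 0, 0, 0], [0, 0, 0, 0], [0, 0, 0, 0], [0, 0, 0, 0], [0, 0, 0, 0], [0, 0, 0, 0], [0, 0, 0, 0], [0, 0, 0, 0]]
  ],
  "fingers": 50
}}

```text
time: 17.65
tool_pos: [477.8, 9.0, 67.3]
tcp_rot: [3.142, 0.0, -3.126]
contact_force: [0.8, -0.2, 2.3]
grip_width: 59.2
```

Emit:
{"method": "carry_out", "body": {
  "deltas": [
    [[0, 0, -5, 0], [0, 0, -15, 0], [0, 0, -35, 0], [0, 0, -65, 0], [0, 0, -100, 0], [0, 0, -117, 0], [0, 0, -117, 0], [0, 0, -117, 0]]
  ]
}}

```text
time: 18.45
tool_pos: [477.5, 9.0, 184.3]
tcp_rot: [-3.142, 0.001, -3.126]
contact_force: [-0.4, 0.8, -0.7]
grip_width: 59.1
```

Run:
```python
from h import *
im,d,m=cap("wrist"); cv2.imwrite("pics/w6.png",im)
delta((478,-279,184),180.9);delta((509,-279,184),180.9)
```

```text
pos [477.2   9.1 183.6] yaw -179.1 -> delta [   3.7 -288.1   -0.5] turn 0.0 (deg 0.0 )
pos [477.2   9.1 183.6] yaw -179.1 -> delta [ -27.3 -288.6   -0.5] turn 0.0 (deg 0.0 )
```

View pics/w6.png

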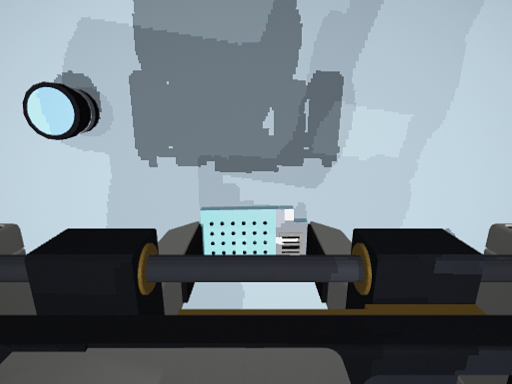

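The plate is held level at u 201–307, v 207–255, label up, with the frosted end and notch at the right. I'll carry it sideways in -y first, then go slowly towards the lens.

Emit:
{"method": "carry_out", "body": {
  "deltas": [
    [[0, -10, 0, 0], [0, -30, 0, 0], [1, -55, 0, 0], [1, -80, 0, 0], [2, -105, 0, 0], [2, -130, 0, 0], [2, -155, 0, 0], [3, -180, 0, 0], [3, -205, 0, 0], [3, -230, 0, 0], [4, -255, 0, 0], [4, -275, 0, 0], [4, -285, 0, 0], [4, -288, 0, 0], [4, -288, 0, 0]]
  ]
}}

```text
time: 20.0
tool_pos: [478.1, -278.8, 183.8]
tcp_rot: [3.141, -0.001, -3.126]
contact_force: [-0.3, 1.1, -0.6]
grip_width: 59.1
```

Emit:
{"method": "carry_out", "body": {
  "deltas": [
    [[-4, 0, 0, 0], [-8, 0, 0, 0], [-12, 0, 0, 0], [-16, 0, 0, 0], [-20, 0, 0, 0], [-24, 0, 0, 0], [-28, 0, 0, 0], [-30, 0, 0, 0], [-30, 0, 0, 0], [-30, 0, 0, 0], [-30, 0, 0, 0]]
  ]
}}

```text
time: 21.1
tool_pos: [508.1, -278.6, 184.2]
tcp_rot: [3.141, -0.0, -3.126]
contact_force: [-0.8, -0.7, -0.2]
grip_width: 59.6
```

Run:
```python
from h import *
im,d,m=cap("side"); a=im[110:350,180:420]
im,d,w=cap("wrist")
cv2.imwrite("pics/f.png",np.hstack([cv2.resize(a,(384,384)),cv2.resize(im,(416,312))[np.minimum(np.arange(384),311)]]))
o=bot.get_obs(); print(o["time"],o["tool_pos"].round(1),o["grip_width"],o["contact_force"],o["dq"].round(3))
h=cv2.cvtColor(im,cv2.COLOR_BGR2HSV)
for p in((0,0,0),): pass
print("plate mid wrist px->", onz(w,254,231,120).round(1), "side px of view",proj(m,(520,-279,120)))
s,ds,ms=cap("scene"); S0=np.load("scene0.npz")["im"]; sub=(slice(195,265),slice(285,365)); print("rack/filters diff px",(cv2.absdiff(s,S0)[sub].max(-1)>60).sum())
```

```text
21.2 [ 508.1 -278.6  184.2] 59.5133554193334 [ 0.50230762  0.01683331 -0.76557709] [ 0.001  0.002 -0.002  0.001 -0.    -0.   ]
plate mid wrist px-> [ 504.4 -279.4  120. ] side px of view [272.73264028 334.92326626]
rack/filters diff px 101
```

View pics/f.png

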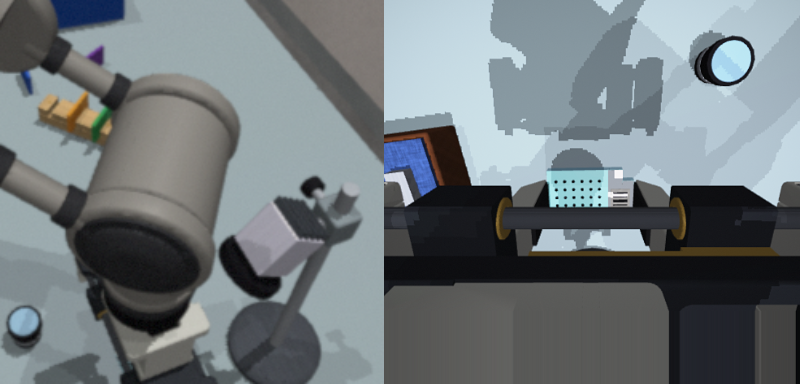

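Final picture: the plate is held level in front of the lens, the camera is clear of the arm, and both filters are standing. The plate centre is about (508,-279,120), some 12 mm short of the view point. I left that offset on purpose to keep the gripper clear of the lens ring. Handing in.

```bash
python3 -c "
from plant import bot
print(bot.close_job()); o=bot.get_obs(); print(o['time'],o['tool_pos'],o['grip_width'])"
```

```text
the job is handed in; nothing more can be done
None
the job is handed in; nothing more can be done
```

The glass plate is being held in front of the label camera, level and label up, and I handed the job in at about 21 s.

**What I did:** I gripped the plate by its short ends and lifted it out of the groove. Because the tool can only point straight down, I stood the plate on the table and tipped it onto its back. I then regripped it by the ends and carried it to the camera. One turn after the tipping went the wrong way for the last joint's range and had to be undone, which cost a few seconds.

**Last checks:**

| Check | Result |
|---|---|
| Plate centre | about (508, -279, 120) mm, from the tool pose |
| View point (estimated) | about (520, -279, 120) mm |
| Offset from view point | about 12 mm (limit 25 mm), left on purpose to keep the gripper clear of the lens ring |
| Plate length against the camera's y | within a few degrees (limit 20°) |
| Frosted end and notch | at the right, notch at the far corner, as seen by the wrist camera |
| Grip | steady, opening 59.5 mm, arm at rest |
| Contact force on the tool | within about 1 N of zero |
| Filters | both look to be standing in their grooves |

**Open points:**
- **Plate position:** casting a ray from the wrist picture gave x = 504 for the centre, 4 mm off the tool pose. That pixel was not exactly at the plate's middle.
- **Filters:** 101 pixels around the stand differ from the first picture. I put that down to the removed plate and shadows, and did not measure the filters again.
- **Camera clearance:** I judged it from the picture and the force reading only.

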